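Carry a freshly coated lamp stem upright on its rocking carrier to the drying fork

ROBOT

A 6-joint arm with a two-finger parallel gripper is mounted at the origin on the work surface. World frame = base frame: x ahead of the robot, y to its left, z up, the work surface at z = 0. Lengths are in m, angles in rad, forces in N, time in s.
With the tool pointing down it reaches from about 0.3 to 0.825 m from the base axis. Payload 5.4 kg.
Tool frame: the origin (TCP) lies on the centre line of the jaws, within the pads' length; the fingertips stand 17 mm ahead of it and the grasp point (between the pads) lies 2 mm behind it; z points along the fingers, y is the direction in which the jaws open and shut (so a half turn about z gives the same grasp; the last joint's range is limited). The gripper opens to 92 mm and grips with 3 to 60 N. Pads are 20 mm wide; open, the fingers measure 128 mm over their backs; the gripper's body (75 mm by 189 mm) begins 69 mm behind the grasp point.
Start: joints at [-1.438, 0.158, 1.597, -0, 1.386, -0.21], TCP at [0.193, -0.542, 0.232] pointing down, gripper open.
Joint ranges: [-2.91, 2.91], [-0.94, 2.29], [0.18, 2.7], [-1.29, 4.43], [0.17, 2.64], [-3, 3]. Speed limits (rad/s): [2.57, 2.57, 3.14, 3.14, 3.14, 3.14].

INTERFACE

Orientations are given as [roll, pitch, yaw] about the fixed x, y, z axes, in that order (R = Rz(yaw) Ry(pitch) Rx(roll)).
In Python, from station import arm, camera gives the robot as it stands. The module is installed in compiled form; this text tells all that it offers.
- The arm moves only by the tool carry_out, never from a script. Its arguments are lists of equal length, an entry for each row: "delta_pos": the shift along the tool's x, y, z in m, a list of three; "twist": the turn, a rotation vector about the tool's x, y, z in degrees, a list of three. A call has 1 to 5 rows; each row is the pose to reach, as a shift and turn from the pose measured when the call began, along the tool's axes at that moment; what a row does not reach only later rows make up. A row lasts 1/8 s, in which the tool goes at most 62.5 mm and 10.7 degrees, less where a joint would pass 70% of its speed; a pose out of reach is approached as far as the arm can. A call with a gripper value outside its range is refused whole. "fingers" is the finger opening in m, from 0 to 0.0919, set as the call begins (left out, the last holds). The fingers move at their own pace and stop on an object; the grip force is fixed at half the most. Time passes only in rows, so rows that repeat a pose let the fingers close. It gives the time, the measured TCP pose, the force and the opening at its end, in the units of the state.
- arm.get_obs(): the state, without advancing time (a new reading comes with each control period).
- camera(name): name is "scene" or "top" or "wrist"; returns a dict with "image" (420x560x3 uint8, blue, green, red), "intrinsics" (3x3 intrinsics, pixels), "k1" (the pictures are not rectified: a ray, as slopes to the right and down, at radius r is drawn at 1 + k1 r^2 times it, then the intrinsics apply), "view" (4x4, takes a point from world to camera coordinates). Camera axes: x right, y down, z forward; pixel columns grow to the right and rows downward; lengths in m; the calibration is good to about 2 mm. A picture is of the moment at which its call begins. There is no depth.
- arm.close_job(): hands the job in, once; it reports no verdict.
The state is a dict: "clock": time; "joint_pos": joint angles; "joint_velocities": joint speeds; "tau": joint torques, N m; "tool_pos": TCP position; "eef_rot": TCP orientation; "wrist_force": force on the tool from outside, world axes, zero at the start; "torque": the same for the moment, N m; "finger_gap": opening from 0.0 (shut) to 1.0 (fully open).
Only numpy, scipy, OpenCV 4.12 (cv2) and the standard library are available. Lean on these libraries where they do the work, as an engineer would, in place of code of your own. Each camera call takes 0.05 s, during which the arm holds its last target. There are 200 camera calls.

TASK

Take the carrier by its square post, draw it out of the fork it stands in and carry it to the empty drying fork, all the while balancing the top-heavy coated stem that rocks on it: it must never lean far over nor be touched by the robot. On the way hold it upright in the air, clear of both forks, for at least four seconds. Then bring the stem between the prongs of the empty fork, in the place and direction it had in the first one, set the carrier down gently flat on the bench and let go; leave the bowl, the bottle and the tool alone.

Things in the scene. Friction and masses are not known exactly. Their poses are not given: they have to be found in the camera images.
- carrier: Loose finishing carrier: wooden board 300 x 140 x 14 mm (x -110 to 190, y +-70), square handle post, dark steel counterweight 36 x 110 mm at x = -88 (top at 44 mm), yoke at x = 150 bearing the stem. 0.59 kg without the stem; with it, balanced 13 mm ahead of the post. Origin: under the post, at the board's underside. x from post to yoke, z up. Starts on the bench in the spray fork, x as the fork's.
- handle (a point): Grip point on the axis of the carrier's square wooden post (32 x 32 mm, board to 126 mm high), 100 mm above the carrier's underside. Axes as the carrier's. The stem's shank stands 150 mm ahead, beside the raised part of the gripper, so grip with the fingers closing along the carrier's y.
- yoke (a point): Point of the carrier on the stem's pivot axis, midway between the yoke's two aluminium uprights (30 mm wide, at x = 118 and 182 mm, 124 mm high): 150 mm ahead of the post, 110 mm above the underside. Axes as the carrier's.
- stem: Freshly coated turned wooden lamp stem (do not touch), swinging freely in the yoke about the carrier's x axis. Origin: on that pivot axis. z up the stem, x the pivot axis; turning about +x leans the head to -y. Shank 20 mm thick (rings 27 mm) up to 140 mm above the pivot. 0.238 kg, inertia about the pivot 0.0033 kg m2. At the start it rests leaning about 0.1 rad on the prong at its -y side.
- stem_head (a point): On the stem's axis, middle of the urn-shaped head (68 mm across, 140 to 226 mm above the pivot), 190 mm above the pivot. Axes as the stem's.
- stem_com (a point): The stem's centre of mass, 26.7 mm above the pivot. A spring of 0.050 N m/rad pulls the stem towards the carrier's own z, but gravity (0.062 N m/rad) wins: left alone it topples to a stop 0.42 rad from the carrier's z, time constant about 0.5 s (mass varies by 5 %). Hardly any damping (0.0012 N m s/rad).
- stem_chuck (a point): Middle of the steel chuck below the pivot (40 mm across, 46 to 82 mm down). Stem's motion: lean'' = 3.8 lean + 15.2 roll (rad, s); lean is from vertical, roll is the carrier's own tilt, both about the carrier's x axis in the same sense. Roll of -0.25 x lean just holds it, more rights it; sideways acceleration a matters little (about 1.9 x a).
- spray_fork: Steel fork fixed to the bench, where the carrier starts. Origin: on the bench under the slot's middle, where the stem's pivot belongs, so that the handle post is 150 mm towards -x. x points into the slot, from mouth to post. Sizes as the dry fork's. The stem leaves or enters only along x.
- dry_fork: Identical empty fork, the drying place. Origin and axes as the spray fork's. Two level prongs 10 mm thick, 230 mm above the bench, y = +-27 mm. Post 22 mm thick at x = 125 mm with a crosshead from x = 112, on a foot plate x 90 to 160, y +-85 mm, 12 mm high.
- dry_slot (a point): Middle of the drying fork's slot, at prong height, 230 mm above the bench. The slot is 44 mm wide from x = -30 mm to the crosshead. The shank goes between the prongs, the head above them; the carrier may be up to 80 mm off the bench there.
- dry_mouth (a point): Mouth of the drying fork's slot, 55 mm towards -x from its middle, between the flared prong tips, 84 mm apart.
- table: The plywood bench, top at z = 0.
- bowl: Turned wooden bowl, 90 mm across, 45 mm high, a bystander. Origin under its centre.
- oil_bottle: Amber oil bottle, 60 mm across, 150 mm tall, a bystander. Origin under its centre.
- gouge: Hand tool with dark wooden handle, 260 mm long, lying on the bench, a bystander.

How it is judged:
By the outcome, as a careful person would: the job done as asked, in the order asked, and still so for the second after the job is handed in, with the robot touching nothing.
It also fails if it takes over 72 s, if anything falls off the work surface, if the arm or the gripper's body presses on something with over 40 N, if the wrist force passes 120 N, or if a joint passes its speed limit or range.

## Working session

There is one attempt and no reset: what is moved stays moved. The work goes in short steps, Python scripts to look and compute and a tool call to move; the robot and the scene stay as the last step left them, time stands still between calls to the robot, and variables do not carry over. Pictures are saved under pics/ and viewed, about 8 in all and at most 12, crops included, and the job is handed in when it is done.

Besides the shell and the picture viewer there is one more tool, called after "Request:" in YAML: its name, and indented under it one key for each argument. carry_out: Moves the arm, as the interface text tells. Its arguments: {"type":"object","properties":{"delta_pos":{"type":"array","items":{"type":"array","items":{"type":"number"}}},"twist":{"type":"array","items":{"type":"array","items":{"type":"number"}}},"fingers":{"type":"number"}},"required":["delta_pos","twist"]}

```bash
mkdir -p pics
python3 - <<'E'
from station import arm,camera
import cv2,numpy as np
o=arm.get_obs()
for k in o: print(k,np.round(o[k],3))
for n in("scene","top"):
    c=camera(n); cv2.imwrite(f"pics/{n}0.png",c["image"]); print(n,c["intrinsics"].tolist(),c["k1"],np.round(c["view"],4).tolist())
E
```

```text
clock 0.0
joint_pos [-1.438  0.159  1.598 -0.     1.386 -0.21 ]
joint_velocities [-0.     0.    -0.     0.     0.001 -0.002]
tau [ 0.0000e+00 -3.8557e+01 -3.2211e+01  7.0000e-02  3.8000e-02 -0.0000e+00]
tool_pos [ 0.193 -0.541  0.231]
eef_rot [-3.14  -0.     0.343]
wrist_force [ 0.319 -0.207  1.062]
torque [-0.036  0.001 -0.032]
finger_gap 1.003
scene [[510.6304205532352, 0.0, 277.06433710385636], [0.0, 510.6304205532352, 211.22759416757623], [0.0, 0.0, 1.0]] -0.19030240275771187 [[-0.7389, 0.6738, -0.0002, 0.4368], [0.5776, 0.6334, -0.515, -0.214], [-0.3469, -0.3806, -0.8572, 2.3008], [0.0, 0.0, 0.0, 1.0]]
top [[501.93146419894146, 0.0, 275.446025931527], [0.0, 501.93146419894146, 209.89868021230774], [0.0, 0.0, 1.0]] -0.03453585129548494 [[-0.0095, -0.9998, 0.0158, -0.0153], [-0.9911, 0.0073, -0.133, 0.6024], [0.1329, -0.0169, -0.991, 1.5692], [0.0, 0.0, 0.0, 1.0]]
```

View pics/scene0.png

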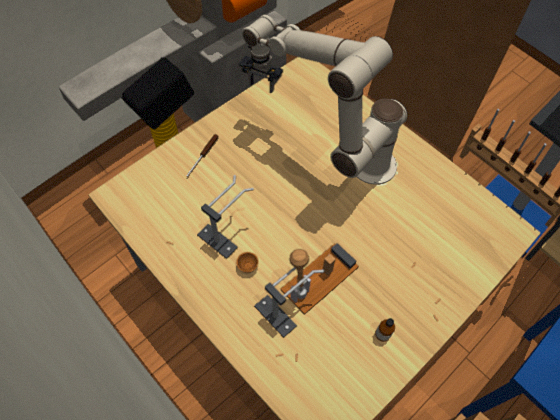

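View pics/top0.png

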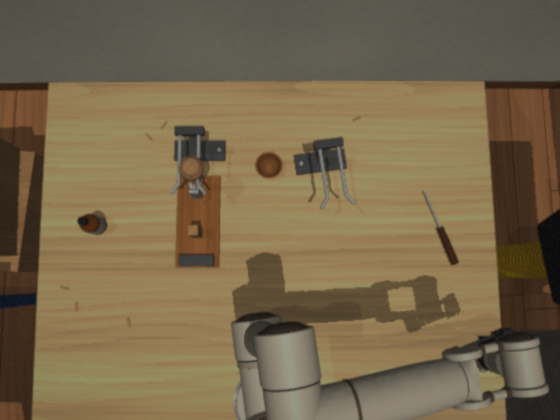

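The scene shows the carrier in the left fork, with its post near (195,230) in the top view. The empty fork is near (325,165), the bowl at (268,165), the bottle at (92,223) and the tool at (440,230). I'll enlarge the top view to get accurate pixels.

```bash
cat > h.py <<'E'
from station import arm,camera
import cv2,numpy as np
def ray(c,p):
    s=cv2.undistortPoints(np.float64(p).reshape(-1,1,2),c["intrinsics"],np.array([c["k1"],0,0,0.]))[:,0]
    V=c["view"];R,t=V[:3,:3],V[:3,3]
    return -R.T@t,np.c_[s,np.ones(len(s))]@R
def plane(c,p,z):
    o,d=ray(c,p); z=np.broadcast_to(z,len(d)); return o+d*((z-o[2])/d[:,2])[:,None]
def proj(c,P):
    V=c["view"];r=cv2.Rodrigues(V[:3,:3])[0]
    return cv2.projectPoints(np.float64(P).reshape(-1,1,3),r,V[:3,3],c["intrinsics"],np.array([c["k1"],0,0,0.]))[0][:,0]
E
python3 - <<'E'
from h import *
im=cv2.imread("pics/top0.png")[110:290,150:370]
im=cv2.convertScaleAbs(cv2.resize(im,None,fx=3.6,fy=3.3,interpolation=cv2.INTER_CUBIC)[:, :] ,alpha=1.5,beta=10)
cv2.imwrite("pics/c1.png",im)
E
```

```text
(no output)
```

View pics/c1.png

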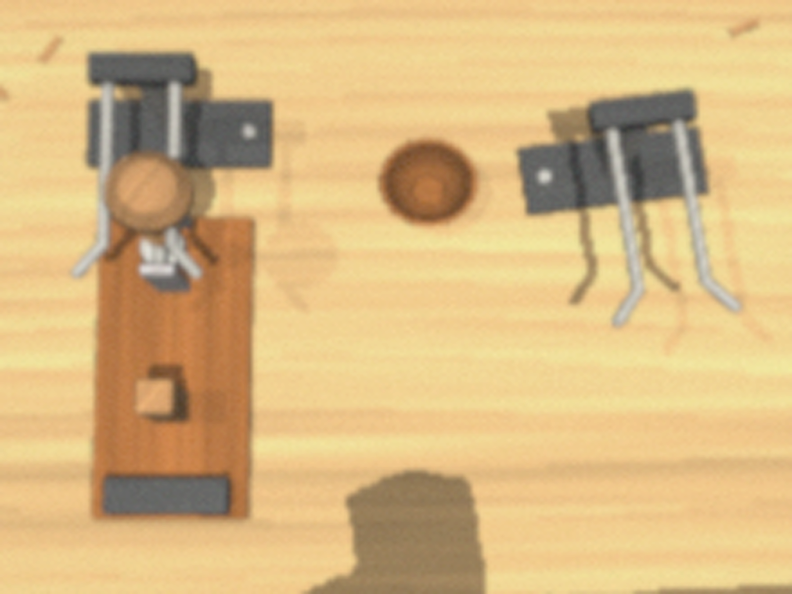

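Run:
```python
from h import *
c=camera("top")
f=lambda L:[((u+.5)/3.6-.5+150,(v+.5)/3.3-.5+110) for u,v in L]
def show(n,L,z):
    P=plane(c,f(L),z); print(n,np.round(P[:,:2],4).tolist()); return P
show("board",[(93,517),(247,517),(253,218)],.014)
show("post",[(154,397)],.126)
show("cw",[(104,478),(229,476),(229,513),(104,514)],.044)
for n,ft,pr in(("dry",[(520,148),(704,128),(707,192),(528,213)],[(640,288),(614,130),(706,280),(680,124),(618,322),(738,306)]),
  ("spray",[(88,100),(272,100),(272,167),(88,167)],[(104,245),(108,84),(174,84)])):
    F=show(n+" foot",ft,.012); P=show(n+" prong",pr,.233)
    cf=F[:,:2].mean(0); w=(F[0]-F[1]+F[3]-F[2])[:2]; yaw=np.arctan2(w[1],w[0])-np.pi/2
    x=np.array([np.cos(yaw),np.sin(yaw)]); print(n,"centre",cf,"yaw",yaw,"origin",cf-.125*x)
    if n=="dry":
        for a,b in((0,1),(2,3)):
            d=(P[b]-P[a]); print("prong yaw",np.arctan2(d[1],d[0]))
        q=(P[4]+P[5])[:2]/2; print("tipmid",q, "cross mid",(P[1]+P[3])[:2]/2,"bend mid",(P[0]+P[2])[:2]/2)
        d=cf-q;print("yaw tip-foot",np.arctan2(d[1],d[0]))
    else:
        d=(P[1]-P[0]); print("prong yaw",np.arctan2(d[1],d[0]))
print("bowl",plane(c,f([(428,181)]),.045),"bottle",plane(c,[(90,222)],.1))
```

```text
board [[0.4256, 0.3016], [0.4245, 0.1644], [0.7205, 0.1606]]
post [[0.5316, 0.2319]]
cw [[0.4619, 0.287], [0.463, 0.1775], [0.4278, 0.1773], [0.4277, 0.2865]]
dry foot [[0.791, -0.0845], [0.8108, -0.2551], [0.7449, -0.256], [0.7243, -0.0908]]
dry prong [[0.6124, -0.1648], [0.7518, -0.1473], [0.6191, -0.2172], [0.757, -0.2003], [0.5831, -0.1468], [0.5963, -0.2418]]
dry centre [ 0.76774002 -0.17158536] yaw 0.11963957404752512 origin [ 0.64363356 -0.18650466]
prong yaw 0.12473407218010348
prong yaw 0.12166843186492105
tipmid [ 0.58966439 -0.19431996] cross mid [ 0.75439279 -0.1738274 ] bend mid [ 0.61574212 -0.19099749]
yaw tip-foot 0.1269812717079197
spray foot [[0.843, 0.3137], [0.8419, 0.144], [0.7728, 0.1436], [0.7739, 0.3124]]
spray prong [[0.6528, 0.2569], [0.7953, 0.2562], [0.795, 0.2036]]
spray centre [0.80788958 0.22841118] yaw -0.0067316805666033375 origin [0.68289241 0.22925263]
prong yaw -0.004936984134884528
bowl [[7.50052190e-01 6.76585582e-04 4.50000000e-02]] bottle [[0.56093326 0.55102542 0.1       ]]
```

```bash
cat >> h.py <<'E'
from scipy.spatial.transform import Rotation as Ro
def Rt(yaw,roll=0,pitch=0): # tool pointing down, tool x along carrier x
    return Ro.from_euler("Z",yaw)*Ro.from_euler("Y",pitch)*Ro.from_euler("X",roll)*Ro.from_euler("X",np.pi)
def rows(targets,o=None):
    o=o or arm.get_obs(); p=np.array(o["tool_pos"]);R=Ro.from_euler("xyz",o["eef_rot"])
    print("delta",[np.round(R.inv().apply(np.array(t)-p),4).tolist() for t,_ in targets])
    print("twist",[np.round((R.inv()*r).as_rotvec(degrees=True),2).tolist() for _,r in targets])
E
python3 - <<'E'
from h import *
r=Rt(-.007)
r1=Ro.from_euler("xyz",[3.14159,0,.343])
rows([((.24,-.52,.265),r1),((.26,-.48,.305),r1),((.27,-.44,.345),r1),((.28,-.39,.37),Rt(.17)),((.30,-.335,.37),r)])
E
```

```text
delta [[0.0512, -0.0042, -0.0341], [0.0835, -0.0352, -0.0741], [0.1064, -0.0696, -0.114], [0.1326, -0.1133, -0.1389], [0.1699, -0.1584, -0.1389]]
twist [[-0.08, -0.02, -0.01], [-0.08, -0.02, -0.01], [-0.08, -0.02, -0.01], [-0.08, -0.01, 9.9], [-0.08, -0.0, 20.04]]
```

Request:
carry_out:
  delta_pos:
    - [0.051,-0.004,-0.034]
    - [0.083,-0.035,-0.074]
    - [0.106,-0.07,-0.114]
    - [0.133,-0.113,-0.139]
    - [0.17,-0.158,-0.139]
  twist:
    - [0,0,0]
    - [0,0,0]
    - [0,0,0]
    - [0,0,10]
    - [0,0,20]
  fingers: 0.0919

```text
clock: 0.78
tool_pos: [0.3007, -0.3347, 0.3725]
eef_rot: [3.139, -0.002, -0.013]
wrist_force: [1.4, 0.1, 0.3]
finger_gap: 1.005
```

Run:
```python
from h import *
r=Rt(-.007);print(arm.get_obs()["joint_pos"],arm.get_obs()["clock"])
rows([((.31,-.27,.36),r),((.33,-.21,.36),r),((.34,-.15,.36),r),((.35,-.09,.36),r),((.36,-.03,.36),r)])
```

```text
[-1.10914206e+00 -2.31918265e-01  1.70304268e+00  6.17484232e-04
  1.66726999e+00  4.74971685e-01] 0.775
delta [[0.0085, -0.0649, 0.0123], [0.0277, -0.1251, 0.0122], [0.0369, -0.1853, 0.0121], [0.0461, -0.2454, 0.0119], [0.0553, -0.3055, 0.0118]]
twist [[0.15, -0.11, -0.36], [0.15, -0.11, -0.36], [0.15, -0.11, -0.36], [0.15, -0.11, -0.36], [0.15, -0.11, -0.36]]
```

Request:
carry_out:
  delta_pos:
    - [0.009,-0.06,0.012]
    - [0.028,-0.12,0.012]
    - [0.037,-0.18,0.012]
    - [0.046,-0.24,0.012]
    - [0.055,-0.3,0.012]
  twist:
    - [0.1,-0.1,-0.4]
    - [0.1,-0.1,-0.4]
    - [0.1,-0.1,-0.4]
    - [0.1,-0.1,-0.4]
    - [0.1,-0.1,-0.4]

```text
clock: 1.4
tool_pos: [0.3595, -0.0336, 0.3597]
eef_rot: [3.141, -0.001, -0.007]
wrist_force: [0.4, -0.9, -0.6]
finger_gap: 1.0
```

Request:
carry_out:
  delta_pos:
    - [0.01,-0.06,0]
    - [0.02,-0.12,0]
    - [0.03,-0.18,0]
    - [0.05,-0.235,0]
    - [0.09,-0.261,0.02]
  twist:
    - [0,0,0]
    - [0,0,0]
    - [0,0,0]
    - [0,0,0]
    - [0,0,0]

```text
clock: 2.02
tool_pos: [0.4518, 0.2301, 0.3411]
eef_rot: [-3.141, -0.005, -0.003]
wrist_force: [0.0, -0.9, 0.4]
finger_gap: 1.002
```

Run:
```python
from h import *
r=Rt(-.007);o=arm.get_obs();print(o["joint_pos"],o["tool_pos"],o["eef_rot"],o["clock"])
rows([((.49,.231,.31),r),((.532,.231,.265),r),((.532,.231,.22),r),((.532,.231,.18),r),((.532,.231,.16),r)])
ims=[]
for n in("wrist","scene","top"):
    c=camera(n); cv2.imwrite(f"pics/{n}1.png",c["image"]); ims.append(c["image"])
print(camera("wrist")["view"].round(3).tolist(),camera("wrist")["intrinsics"].tolist())
cv2.imwrite("pics/m1.png",np.vstack([np.hstack([cv2.resize(ims[0],(400,300)),ims[1][130:430,180:420][:,:240].repeat(1,0)[:290] if 0 else cv2.resize(ims[1][150:350,180:445],(400,300))]),np.hstack([cv2.resize(ims[2][100:300,150:415],(400,300)),np.zeros((300,400,3),np.uint8)])]))
```

```text
[ 2.32796153e-01 -7.48392138e-02  1.62395253e+00 -7.30468774e-04
  1.58762182e+00  1.80618480e+00] [0.451759   0.23010463 0.34109205] [-3.14116994e+00 -4.89388507e-03 -2.60741318e-03] 2.025
delta [[0.0381, -0.001, 0.0313], [0.0799, -0.0011, 0.0765], [0.0796, -0.0011, 0.1215], [0.0794, -0.001, 0.1615], [0.0794, -0.001, 0.1815]]
twist [[-0.02, -0.28, 0.25], [-0.02, -0.28, 0.25], [-0.02, -0.28, 0.25], [-0.02, -0.28, 0.25], [-0.02, -0.28, 0.25]]
[[-0.006, -1.0, 0.003, 0.228], [-0.963, 0.006, 0.271, 0.374], [-0.271, -0.001, -0.963, 0.614], [0.0, 0.0, 0.0, 1.0]] [[311.75793690175186, 0.0, 274.31132364786833], [0.0, 311.75793690175186, 211.32344301903981], [0.0, 0.0, 1.0]]
```

View pics/m1.png

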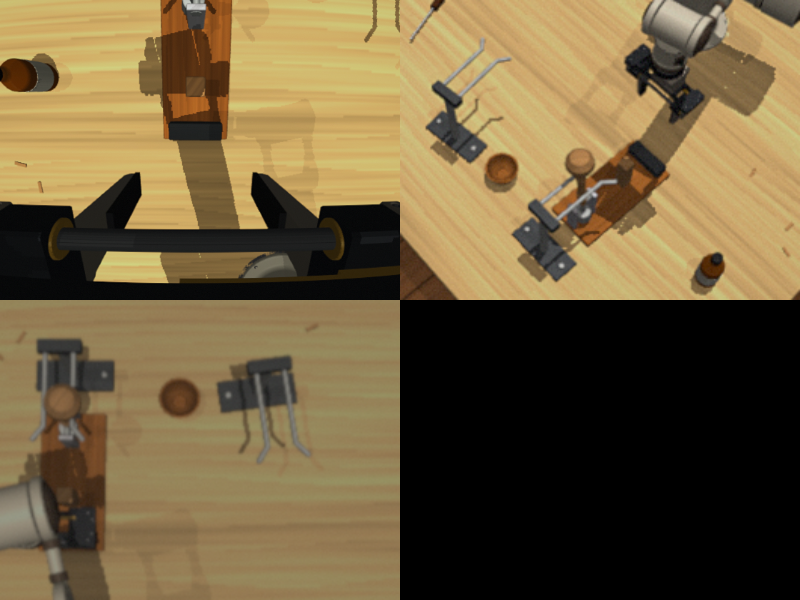

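The picture shows the gripper at (0.45, 0.23), lined up behind the carrier. The wrist camera hangs on the stem side, 76 mm ahead of the tool. I'll turn the tool half round before approaching, so the camera points away from the stem.

Request:
carry_out:
  delta_pos:
    - [0,0,0]
    - [0,0,0]
    - [0,0,0]
    - [0,0,0]
    - [0,0,0]
  twist:
    - [0,0,-10]
    - [0,0,-20]
    - [0,0,-30]
    - [0,0,-40]
    - [0,0,-50]

```text
clock: 2.9
tool_pos: [0.4506, 0.2255, 0.3415]
eef_rot: [3.139, -0.002, 0.87]
wrist_force: [0.7, -0.4, 0.4]
finger_gap: 1.001
```

Request:
carry_out:
  delta_pos:
    - [0,0,0]
    - [0,0,0]
    - [0,0,0]
    - [0,0,0]
    - [0,0,0]
  twist:
    - [0,0,-10]
    - [0,0,-20]
    - [0,0,-30]
    - [0,0,-40]
    - [0,0,-50]

```text
clock: 3.52
tool_pos: [0.4503, 0.2246, 0.3435]
eef_rot: [3.135, 0.001, 1.747]
wrist_force: [-0.2, 0.0, 0.3]
finger_gap: 0.999
```

Request:
carry_out:
  delta_pos:
    - [0,0,0]
    - [0,0,0]
    - [0,0,0]
    - [0,0,0]
    - [0,0,0]
  twist:
    - [0,0,-10]
    - [0,0,-20]
    - [0,0,-30]
    - [0,0,-40]
    - [0,0,-50]

```text
clock: 4.15
tool_pos: [0.45, 0.2237, 0.3454]
eef_rot: [3.136, 0.008, 2.624]
wrist_force: [-0.2, -0.8, -0.6]
finger_gap: 0.999
```

Request:
carry_out:
  delta_pos:
    - [0,0,0]
    - [0,0,0]
    - [0,0,0]
  twist:
    - [0,0,-10]
    - [0,0,-20]
    - [0,0,-30]

```text
clock: 4.53
tool_pos: [0.4497, 0.2228, 0.3473]
eef_rot: [3.14, 0.013, -3.131]
wrist_force: [-0.3, 0.7, 0.5]
finger_gap: 1.0
```

```bash
cat >> h.py <<'E'
def Rt(yaw,roll=0,pitch=0): # tool down, tool x along MINUS carrier x
    return Ro.from_euler("ZYX",[yaw,pitch,roll])*Ro.from_euler("ZX",[np.pi,np.pi])
E
python3 - <<'E'
from h import *
r=Rt(-.007);o=arm.get_obs();print(o["joint_pos"],o["tool_pos"],o["eef_rot"],o["clock"])
rows([((.49,.231,.31),r),((.532,.231,.265),r),((.532,.231,.22),r),((.532,.231,.18),r),((.532,.231,.16),r)])
E
```

```text
[ 0.21972718 -0.09626559  1.63209504 -0.00163305  1.59254747 -1.36145947] [0.44966927 0.22276936 0.3473201 ] [ 3.14044267  0.01326642 -3.13125627] 4.525
delta [[-0.0399, 0.0078, 0.0379], [-0.0813, 0.0073, 0.0834], [-0.0807, 0.0072, 0.1284], [-0.0802, 0.0072, 0.1684], [-0.0799, 0.0072, 0.1884]]
twist [[0.07, 0.76, 0.99], [0.07, 0.76, 0.99], [0.07, 0.76, 0.99], [0.07, 0.76, 0.99], [0.07, 0.76, 0.99]]
```

Request:
carry_out:
  delta_pos:
    - [-0.04,0.008,0.038]
    - [-0.081,0.007,0.083]
    - [-0.081,0.007,0.128]
    - [-0.08,0.007,0.168]
    - [-0.08,0.007,0.188]
  twist:
    - [0,0.8,1]
    - [0,0.8,1]
    - [0,0.8,1]
    - [0,0.8,1]
    - [0,0.8,1]

```text
clock: 5.15
tool_pos: [0.5311, 0.2296, 0.1597]
eef_rot: [3.141, -0.002, 3.133]
wrist_force: [-0.9, -0.4, 0.5]
finger_gap: 0.998
```

Run:
```python
from h import *
r=Rt(-.007);o=arm.get_obs();print(o["tool_pos"],o["eef_rot"],o["clock"],o["wrist_force"])
rows([((.532,.231,.13),r),((.532,.231,.099),r),((.532,.231,.099),r)])
ims=[]
for n in("wrist","scene","top"):
    c=camera(n); cv2.imwrite(f"pics/{n}2.png",c["image"]); ims.append(c["image"])
cv2.imwrite("pics/m2.png",np.vstack([np.hstack([cv2.resize(ims[0],(400,300)),cv2.resize(ims[1][210:330,230:390],(400,300))]),np.hstack([cv2.resize(ims[2][100:300,150:415],(400,300)),cv2.resize(ims[2][120:240,150:310],(400,300))])]))
```

```text
[0.53105065 0.22958523 0.15965868] [ 3.14065161e+00 -1.74252729e-03  3.13298848e+00] 5.15 [-0.9341729  -0.3620167   0.46132866]
delta [[-0.001, 0.0014, 0.0297], [-0.001, 0.0014, 0.0607], [-0.001, 0.0014, 0.0607]]
twist [[0.05, -0.1, -0.09], [0.05, -0.1, -0.09], [0.05, -0.1, -0.09]]
```

View pics/m2.png

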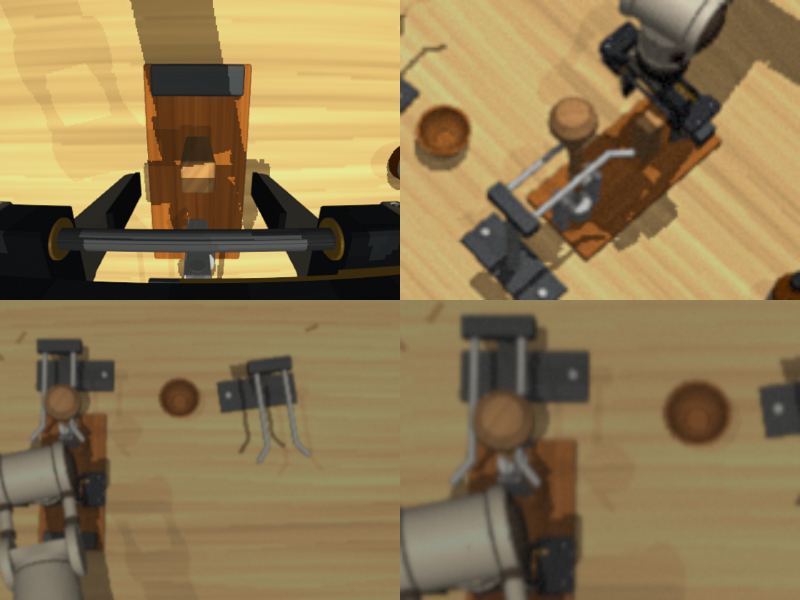

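Request:
carry_out:
  delta_pos:
    - [-0.001,0.001,0.03]
    - [-0.001,0.001,0.061]
    - [-0.001,0.001,0.061]
  twist:
    - [0,0,0]
    - [0,0,0]
    - [0,0,0]

```text
clock: 5.68
tool_pos: [0.532, 0.2305, 0.1003]
eef_rot: [3.141, -0.002, 3.133]
wrist_force: [-0.2, -0.1, -0.3]
finger_gap: 0.998
```

Request:
carry_out:
  delta_pos:
    - [0,0,0]
    - [0,0,0]
    - [0,0,0]
    - [0,0,0]
    - [0,0,0]
  twist:
    - [0,0,0]
    - [0,0,0]
    - [0,0,0]
    - [0,0,0]
    - [0,0,0]
  fingers: 0.02

```text
clock: 6.3
tool_pos: [0.532, 0.2306, 0.1004]
eef_rot: [3.141, -0.002, 3.133]
wrist_force: [0.0, 0.1, 0.1]
finger_gap: 0.479
```

Run:
```python
from h import *
o=arm.get_obs();print(o["tool_pos"],o["eef_rot"],o["clock"],o["wrist_force"],o["torque"],o["finger_gap"])
y=-.007
piv=np.array([.532,.231,.11])+.15*np.array([np.cos(y),np.sin(y),0])
for n in("scene","top"):
    c=camera(n); cv2.imwrite(f"pics/{n}3.png",c["image"])
    h=cv2.cvtColor(c["image"],cv2.COLOR_BGR2HSV)
    for lam in(0,.1):
        q=piv+.19*np.array([0,-np.sin(lam),np.cos(lam)]); print(n,lam,proj(c,q))
    x,yy=proj(c,piv+.19*np.array([0,-.1,1]))[0].round().astype(int)
    print("H",h[yy-12:yy+13:3,x-14:x+15:4,0].tolist()); print("S",h[yy-12:yy+13:3,x-14:x+15:4,1].tolist()); print("V",h[yy-12:yy+13:3,x-14:x+15:4,2].tolist())
```

```text
[0.53204923 0.2305721  0.10044108] [ 3.14077855e+00 -1.95106479e-03  3.13291982e+00] 6.3 [0.0319724  0.12808154 0.06831968] [ 0.03417016 -0.14206352 -0.04008493] 0.4786557917892095
scene 0 [[303.05347232 261.91587653]]
scene 0.1 [[299.17282846 258.30048708]]
H [[21, 18, 18, 18, 18, 17, 18, 24], [22, 18, 18, 15, 16, 17, 18, 18], [22, 19, 14, 15, 16, 14, 18, 18], [21, 20, 14, 15, 15, 15, 18, 18], [20, 19, 16, 14, 15, 15, 17, 18], [21, 21, 14, 16, 14, 15, 17, 14], [18, 21, 11, 15, 14, 19, 16, 12], [19, 18, 20, 13, 14, 14, 13, 13], [19, 18, 18, 16, 15, 10, 14, 0]]
S [[109, 123, 124, 121, 120, 123, 122, 106], [103, 121, 119, 125, 135, 118, 122, 121], [108, 116, 144, 143, 141, 138, 116, 118], [111, 111, 140, 148, 145, 138, 119, 121], [112, 119, 143, 143, 141, 140, 120, 121], [111, 113, 132, 153, 136, 145, 111, 158], [119, 110, 157, 137, 134, 156, 170, 169], [116, 118, 91, 127, 142, 126, 193, 165], [118, 102, 70, 120, 131, 166, 183, 17]]
V [[201, 201, 198, 201, 181, 186, 197, 206], [205, 201, 195, 155, 159, 179, 182, 204], [205, 204, 143, 177, 177, 146, 182, 184], [205, 180, 162, 174, 176, 
[... 602 characters left out ...]
, 14, 88, 119, 119, 42, 11, 9], [40, 81, 130, 128, 129, 126, 98, 61], [64, 126, 126, 129, 128, 132, 131, 113], [68, 129, 131, 128, 134, 130, 132, 110], [65, 128, 132, 129, 130, 132, 130, 112], [42, 119, 127, 130, 130, 132, 130, 114], [43, 114, 129, 126, 132, 128, 95, 132], [45, 154, 147, 126, 126, 76, 65, 164], [36, 147, 147, 122, 133, 16, 149, 164]]
V [[79, 72, 81, 88, 88, 97, 46, 56], [90, 91, 108, 128, 119, 91, 52, 46], [123, 99, 127, 134, 128, 120, 82, 90], [123, 101, 134, 131, 131, 124, 89, 95], [122, 100, 135, 136, 133, 124, 96, 100], [127, 105, 116, 135, 129, 108, 94, 98], [126, 85, 103, 109, 104, 106, 62, 93], [126, 104, 80, 97, 101, 81, 59, 106], [120, 109, 71, 94, 75, 113, 91, 98]]
```

```bash
cat > step.py <<'E'
import sys,json,os
from h import *
from scipy.optimize import lsq_linear
D=.125; SF="state.json"
def Rc(o): return Ro.from_euler("xyz",o["eef_rot"])*Ro.from_euler("ZX",[np.pi,np.pi]).inv()
def look(name,prev=0.):
    """lean seen by one camera (from colour centroid of the head), or nan"""
    o=arm.get_obs(); c=camera(name); R=Rc(o); e=R.as_euler("ZYX")
    piv=np.array(o["tool_pos"])+R.apply([.15,0,.01]); Z=Ro.from_euler("Z",e[0])
    P=lambda l:proj(c,piv+.19*Z.apply([0,-np.sin(l),np.cos(l)]))[0]
    hsv=cv2.cvtColor(c["image"],cv2.COLOR_BGR2HSV)
    lo,hi=((13,125,105),(17,165,255)) if name=="scene" else ((13,112,75),(17,142,255))
    m=cv2.inRange(hsv,lo,hi); w=np.zeros_like(m)
    cv2.circle(w,tuple(int(v) for v in P(prev).round()),22,255,-1)
    m=cv2.morphologyEx(m&w,cv2.MORPH_OPEN,np.ones((3,3),np.uint8))
    n,_,st,ce=cv2.connectedComponentsWithStats(m); 
    if n<2: return np.nan,0,o
    k=1+st[1:,4].argmax(); J=(P(prev+.05)-P(prev-.05))/.1
    d=ce[k]-P(prev); l=prev+d@J/(J@J)
    return l-BIAS[name],(int(st[k,4]),round(float(d@[-J[1],J[0]]/np.hypot(*J)),1)),o
BIAS=json.load(open("bias.json")) if os.path.exists("bias.json") else {"scene":0,"top":0}
h=.025
A3=np.eye(3)+h*np.array([[0,1,0],[3.8,-.36,15.2],[0,0,0]])+.5*h*h*np.array([[3.8,0,15.2],[0,3.8,0],[0,0,0]])
B=np.array([.5*h*h*15.2,h*15.2,0])
def prop(x,knots,v):  # knots: rolls incl start; v: carrier-y speed in each row (before: v0=0)
    for i in range(len(knots)-1):
        x=x+np.array([0,1.9*(v[i]-(v[i-1] if i else 0)),0])
        for j in range(5): x=A3@x+B*(knots[i]+(knots[i+1]-knots[i])*(j+.5)/5)
    return x-np.array([0,1.9*v[-1],0])
if __name__=="__main__":
    n=int(sys.argv[1]); goal=np.array([float(a) for a in sys.argv[2:6]])
    reset=[float(a) for a in sys.argv[6:]]
    s=json.load(open(SF)) if os.path.exists(SF) else None
    if s is None: s=dict(x=[.1,0,0],P=[[1e-4,0,0],[0,1e-4,0],[0,0,1e-5]],knots=[0,0],v=[0],cmd=[.532,.2306,.1004,-.0087])
    if reset: s["x"]=reset+[0]; s["knots"]=s["knots"][-1:]*2; s["v"]=[0]
    x=prop(np.array(s["x"]),s["knots"],s["v"]); P=np.array(s["P"])
    F=np.linalg.matrix_power(A3,5*(len(s["knots"])-1)); P=F@P@F.T+np.diag([2e-5,1.5e-3,1e-5])
    rl=s["knots"][-1]; xp=x.copy(); out=[]
    for name in("scene","top"):
        l,info,o=look(name,x[0]); H=np.array([1.,0,0]); out.append((name,round(float(l),3),info))
        if info and abs(l-x[0])<.15 and info[0]>60:
            K=P@H/(H@P@H+8e-3**2); x=x+K*(l-x[0]); P=P-np.outer(K,H@P)
        rl=Rc(o).as_euler("ZYX")[2]
        for _ in range(2): x=A3@x+B*rl
        F=np.linalg.matrix_power(A3,2); P=F@P@F.T
    o=arm.get_obs(); e=Rc(o).as_euler("ZYX"); rl=e[2]
    print("t",o["clock"],"pred",xp.round(3),"seen",out,"est",x.round(3),"| tcp",np.round(o["tool_pos"],4),"ypr",e.round(4),"F",np.round(o["wrist_force"],1),"T",np.round(o["torque"],2),"gap",round(o["finger_gap"],3))
    cmd=np.array(s["cmd"]); fr=np.cumsum({5:[.1,.25,.3,.25,.1],4:[.15,.35,.35,.15],3:[.25,.5,.25],2:[.5,.5],1:[1]}[n])
    pts=cmd+(goal-cmd)*fr[:,None]; full=np.vstack([cmd,pts])
    pv=full[:,:2]+.15*np.c_[np.cos(full[:,3]),np.sin(full[:,3])]
    ya=full[-1,3]; v=np.diff(pv@[-np.sin(ya),np.cos(ya)])/D
    N=14; V=np.r_[v,np.zeros(N-n)]
    def traj(u):
        k=np.r_[rl,u]; y=x.copy(); r=[]
        for i in range(N):
            y=y+np.array([0,1.9*(V[i]-(V[i-1] if i else 0)),0])
            for j in range(5): y=A3@y+B*(k[i]+(k[i+1]-k[i])*(j+.5)/5)
            r+= [y[0]*(6 if i==N-1 else 1),y[1]*(4 if i==N-1 else .3)]
        return np.r_[r,.3*u,1.*np.diff(k)]
    f0=traj(np.zeros(N)); M=np.array([traj(e_)-f0 for e_ in np.eye(N)]).T
    u=lsq_linear(M,-f0,bounds=(-.16,.16)).x[:n]
    tg=[(p[:3],Rt(p[3],r,0)) for p,r in zip(pts,u)]
    rows(tg,o); print("roll plan",u.round(3),"end",prop(x,np.r_[rl,u],v).round(3))
    json.dump(dict(x=x.tolist(),P=P.tolist(),knots=[rl,*u],v=v.tolist(),cmd=goal.tolist()),open(SF,"w"))
E
python3 - <<'E'
from step import *
for p in(.1,.05): print([look(n,p)[:2] for n in("scene","top")])
E
```

```text
[(np.float64(0.11370165464936348), (243, 1.3)), (np.float64(0.0952205671894916), (449, -0.9))]
[(np.float64(0.1112136663117495), (250, 1.1)), (np.float64(0.08215989236907963), (442, -0.8))]
```

```bash
echo '{"scene":0.012,"top":-0.004}'>bias.json; python3 step.py 5 .532 .2306 .160 -.0087
```

```text
t 6.7 pred [0.103 0.047 0.   ] seen [('scene', 0.088, (230, 1.4)), ('top', 0.081, (448, -0.8))] est [ 0.092  0.063 -0.   ] | tcp [0.532  0.231  0.1003] ypr [-0.0088  0.002   0.0015] F [ 0.1  2.6 -0.7] T [ 0.44 -0.1  -0.1 ] gap 0.348
delta [[-0.0, -0.0004, -0.006], [0.0, -0.0003, -0.0209], [0.0001, -0.0003, -0.0388], [0.0001, -0.0003, -0.0537], [0.0001, -0.0003, -0.0597]]
twist [[5.08, -0.12, 0.0], [4.53, -0.12, 0.0], [2.45, -0.12, -0.0], [0.69, -0.12, -0.0], [-0.29, -0.12, -0.0]]
roll plan [-0.087 -0.078 -0.041 -0.011  0.007] end [ 0.04  -0.136 -0.   ]
```

Request:
carry_out:
  delta_pos:
    - [0,0,-0.015]
    - [0,0,-0.03]
  twist:
    - [0,0,0]
    - [0,0,0]

```text
clock: 6.95
tool_pos: [0.5309, 0.2304, 0.13]
eef_rot: [3.141, -0.005, 3.133]
wrist_force: [0.0, -1.2, -8.1]
finger_gap: 0.344
```

```bash
python3 - <<'E'
import json;s=json.load(open("state.json"));s["knots"]=[.0015,.0015];s["v"]=[0];s["cmd"][2]=.13;s["cmd"][1]=.231;s["x"]=[.11,0,0];s["P"]=[[1e-4,0,0],[0,1e-4,0],[0,0,1e-5]];json.dump(s,open("state.json","w"))
E
python3 step.py 5 .532 .2306 .160 -.0087 .115 0
```

```text
t 7.05 pred [0.119 0.057 0.   ] seen [('scene', 0.096, (256, 1.1)), ('top', 0.09, (474, -0.6))] est [ 0.103  0.072 -0.   ] | tcp [0.5334 0.231  0.1326] ypr [-0.0088 -0.0017  0.002 ] F [ 0.6  0.2 -7.1] T [ 0.04 -0.27  0.06] gap 0.347
delta [[0.0014, -0.0001, -0.0004], [0.0014, -0.0001, -0.0079], [0.0014, -0.0002, -0.0169], [0.0013, -0.0003, -0.0244], [0.0013, -0.0004, -0.0274]]
twist [[5.71, 0.1, -0.01], [5.1, 0.1, -0.01], [2.77, 0.1, -0.01], [0.8, 0.1, -0.0], [-0.29, 0.1, -0.0]]
roll plan [-0.098 -0.087 -0.046 -0.012  0.007] end [ 0.045 -0.152 -0.   ]
```

Request:
carry_out:
  delta_pos:
    - [0.001,0,0]
    - [0.001,0,-0.008]
    - [0.001,0,-0.017]
    - [0.001,0,-0.024]
    - [0.001,0,-0.027]
  twist:
    - [5.7,0.1,0]
    - [5.1,0.1,0]
    - [2.8,0.1,0]
    - [0.8,0.1,0]
    - [-0.3,0.1,0]

```text
clock: 7.68
tool_pos: [0.5327, 0.2304, 0.1604]
eef_rot: [3.133, 0.001, 3.132]
wrist_force: [-0.2, 0.3, -7.9]
finger_gap: 0.341
```

```bash
python3 step.py 5 .51 .231 .160 -.0087
```

```text
t 7.775 pred [ 0.045 -0.152 -0.   ] seen [('scene', 0.074, (267, 1.0)), ('top', 0.055, (479, -0.8))] est [ 0.058 -0.071  0.001] | tcp [0.5326 0.2303 0.16  ] ypr [-0.0098 -0.0006  0.008 ] F [ 0.7  0.7 -6.8] T [ 0.04 -0.04 -0.04] gap 0.347
delta [[0.0028, 0.0003, 0.0], [0.0083, 0.0003, 0.0], [0.0149, 0.0004, 0.0], [0.0204, 0.0004, 0.0], [0.0226, 0.0005, 0.0]]
twist [[1.73, 0.03, -0.06], [1.64, 0.03, -0.06], [1.05, 0.03, -0.06], [0.55, 0.03, -0.06], [0.28, 0.03, -0.06]]
roll plan [-0.022 -0.021 -0.01  -0.002  0.003] end [ 0.016 -0.056  0.001]
```

Request:
carry_out:
  delta_pos:
    - [0.003,0,0]
    - [0.008,0,0]
    - [0.015,0,0]
    - [0.02,0,0]
    - [0.023,0,0]
  twist:
    - [1.7,0,0]
    - [1.6,0,0]
    - [1.0,0,0]
    - [0.5,0,0]
    - [0.3,0,0]

```text
clock: 8.4
tool_pos: [0.5092, 0.2304, 0.16]
eef_rot: [3.139, 0.001, 3.132]
wrist_force: [-0.1, 0.2, -8.0]
finger_gap: 0.348
```

```bash
python3 step.py 5 .47 .231 .160 -.0087
```

```text
t 8.5 pred [ 0.016 -0.056  0.001] seen [('scene', 0.077, (259, 1.2)), ('top', 0.062, (497, -0.7))] est [0.074 0.082 0.003] | tcp [0.5093 0.2304 0.1601] ypr [-0.01   -0.0006  0.0028] F [-0.3  0.2 -7.3] T [ 0.09 -0.03  0.04] gap 0.348
delta [[0.0033, 0.0005, 0.0001], [0.0133, 0.0004, 0.0001], [0.0253, 0.0003, 0.0001], [0.0353, 0.0002, 0.0], [0.0393, 0.0002, 0.0]]
twist [[4.93, 0.03, -0.08], [4.54, 0.03, -0.08], [2.66, 0.03, -0.07], [1.01, 0.03, -0.07], [0.09, 0.03, -0.07]]
roll plan [-0.083 -0.076 -0.044 -0.015  0.001] end [ 0.036 -0.121  0.003]
```

Request:
carry_out:
  delta_pos:
    - [0.003,0,0]
    - [0.013,0,0]
    - [0.025,0,0]
    - [0.035,0,0]
    - [0.039,0,0]
  twist:
    - [4.9,0,0]
    - [4.5,0,0]
    - [2.7,0,0]
    - [1.0,0,0]
    - [0.1,0,0]

```text
clock: 9.12
tool_pos: [0.4696, 0.2304, 0.16]
eef_rot: [3.139, 0.0, 3.131]
wrist_force: [0.9, 0.4, -8.6]
finger_gap: 0.344
```

```bash
python3 step.py 5 .42 .231 .160 -.0087
```

```text
t 9.225 pred [ 0.036 -0.121  0.003] seen [('scene', 0.054, (260, 1.4)), ('top', 0.037, (513, -0.8))] est [ 0.038 -0.074  0.004] | tcp [0.4701 0.2303 0.1602] ypr [-0.0107 -0.0007  0.0016] F [ 0.1 -0.6 -7.6] T [0.01 0.1  0.03] gap 0.348
delta [[0.0051, 0.0006, 0.0002], [0.0176, 0.0005, 0.0002], [0.0326, 0.0003, 0.0001], [0.0451, 0.0002, 0.0001], [0.0501, 0.0001, 0.0001]]
twist [[0.62, 0.04, -0.11], [0.58, 0.04, -0.11], [0.39, 0.04, -0.11], [0.24, 0.04, -0.11], [0.17, 0.04, -0.11]]
roll plan [-0.009 -0.009 -0.005 -0.003 -0.001] end [ 0.008 -0.027  0.004]
```

Request:
carry_out:
  delta_pos:
    - [0.005,0,0]
    - [0.018,0,0]
    - [0.033,0,0]
    - [0.045,0,0]
    - [0.05,0,0]
  twist:
    - [0.6,0,0]
    - [0.6,0,0]
    - [0.4,0,0]
    - [0.2,0,0]
    - [0.2,0,0]

```text
clock: 9.85
tool_pos: [0.419, 0.2309, 0.16]
eef_rot: [-3.14, 0.001, 3.131]
wrist_force: [0.4, 0.2, -7.2]
finger_gap: 0.348
```

```bash
python3 step.py 5 .385 .231 .165 -.0087
```

```text
t 9.95 pred [ 0.008 -0.027  0.004] seen [('scene', 0.024, (245, 1.4)), ('top', 0.008, (522, -0.8))] est [ 0.015 -0.01   0.004] | tcp [0.4196 0.231  0.1602] ypr [-0.0104 -0.001  -0.0018] F [ 1.2 -0.  -7.6] T [ 0.09 -0.06  0.01] gap 0.347
delta [[0.0031, 0.0, -0.0003], [0.0118, -0.0001, -0.0016], [0.0223, -0.0002, -0.0031], [0.0311, -0.0003, -0.0043], [0.0346, -0.0003, -0.0048]]
twist [[0.56, 0.06, -0.1], [0.52, 0.06, -0.1], [0.32, 0.06, -0.1], [0.15, 0.06, -0.1], [0.06, 0.06, -0.1]]
roll plan [-0.012 -0.011 -0.007 -0.005 -0.003] end [ 0.005 -0.016  0.004]
```

Out of the slot and well balanced. Next comes the sideways transit.

Request:
carry_out:
  delta_pos:
    - [0.003,0,0]
    - [0.012,0,-0.002]
    - [0.022,0,-0.003]
    - [0.031,0,-0.004]
    - [0.035,0,-0.005]
  twist:
    - [0.6,0,0]
    - [0.5,0,0]
    - [0.3,0,0]
    - [0.2,0,0]
    - [0.1,0,0]

```text
clock: 10.58
tool_pos: [0.3838, 0.2313, 0.1652]
eef_rot: [-3.138, 0.001, 3.132]
wrist_force: [-0.3, -0.4, -8.2]
finger_gap: 0.345
```

```bash
python3 step.py 5 .382 .19 .165 -.0087
```

```text
t 10.675 pred [ 0.005 -0.016  0.004] seen [('scene', 0.0, (249, 1.5)), ('top', -0.016, (519, -0.3))] est [-0.012 -0.055  0.003] | tcp [0.3842 0.2314 0.1653] ypr [-0.0101 -0.0013 -0.0034] F [-0.5 -0.5 -7.9] T [ 0.09  0.01 -0.01] gap 0.346
delta [[-0.0005, -0.0044, 0.0003], [0.0001, -0.0147, 0.0004], [0.0009, -0.027, 0.0004], [0.0016, -0.0373, 0.0005], [0.0018, -0.0414, 0.0005]]
twist [[-3.8, 0.08, -0.08], [-3.5, 0.08, -0.08], [-1.63, 0.08, -0.08], [0.19, 0.08, -0.08], [1.16, 0.08, -0.08]]
roll plan [ 0.063  0.058  0.025 -0.007 -0.024] end [-0.026  0.137  0.003]
```

Request:
carry_out:
  delta_pos:
    - [0,-0.004,0]
    - [0,-0.015,0]
    - [0.001,-0.027,0]
    - [0.002,-0.037,0]
    - [0.002,-0.041,0]
  twist:
    - [-3.8,0,0]
    - [-3.5,0,0]
    - [-1.6,0,0]
    - [0.2,0,0]
    - [1.2,0,0]

```text
clock: 11.3
tool_pos: [0.3818, 0.1902, 0.1655]
eef_rot: [-3.116, 0.001, 3.132]
wrist_force: [0.3, 0.5, -8.0]
finger_gap: 0.344
```

```bash
python3 step.py 5 .378 .14 .165 -.0087
```

```text
t 11.4 pred [-0.026  0.137  0.003] seen [('scene', -0.027, (242, 1.4)), ('top', -0.036, (527, -0.4))] est [-0.026  0.055  0.002] | tcp [0.3819 0.1906 0.1655] ypr [-0.0096 -0.0014 -0.0248] F [-0.1  0.1 -7.7] T [ 0.18  0.03 -0.03] gap 0.346
delta [[0.0002, -0.0056, 0.0006], [0.0011, -0.0181, 0.0009], [0.0021, -0.0331, 0.0013], [0.003, -0.0456, 0.0016], [0.0034, -0.0506, 0.0017]]
twist [[-4.28, 0.08, -0.05], [-4.37, 0.08, -0.05], [-2.66, 0.08, -0.05], [-0.85, 0.08, -0.05], [0.12, 0.08, -0.06]]
roll plan [ 0.05   0.052  0.022 -0.01  -0.027] end [-0.027  0.152  0.002]
```

Request:
carry_out:
  delta_pos:
    - [0,-0.006,0.001]
    - [0.001,-0.018,0.001]
    - [0.002,-0.033,0.001]
    - [0.003,-0.046,0.002]
    - [0.003,-0.051,0.002]
  twist:
    - [-4.3,0,0]
    - [-4.4,0,0]
    - [-2.7,0,0]
    - [-0.8,0,0]
    - [0.1,0,0]

```text
clock: 12.02
tool_pos: [0.3783, 0.1392, 0.1647]
eef_rot: [-3.114, 0.001, 3.132]
wrist_force: [0.3, 1.0, -7.6]
finger_gap: 0.345
```

```bash
python3 step.py 5 .375 .09 .165 -.0087
```

```text
t 12.125 pred [-0.027  0.152  0.002] seen [('scene', -0.049, (237, 1.3)), ('top', -0.056, (539, -0.6))] est [-0.049  0.02  -0.   ] | tcp [0.3784 0.1396 0.1648] ypr [-0.0095 -0.0015 -0.027 ] F [ 0.3 -0.3 -7.6] T [ 0.13  0.03 -0.02] gap 0.344
delta [[0.0006, -0.0046, -0.0001], [0.0012, -0.0171, 0.0002], [0.002, -0.0321, 0.0006], [0.0026, -0.0446, 0.001], [0.0029, -0.0496, 0.0011]]
twist [[-6.12, 0.09, -0.04], [-6.12, 0.09, -0.04], [-3.75, 0.08, -0.05], [-1.35, 0.08, -0.05], [-0.04, 0.08, -0.05]]
roll plan [ 0.08   0.08   0.038 -0.003 -0.026] end [-0.04   0.194 -0.   ]
```

Request:
carry_out:
  delta_pos:
    - [0.001,-0.005,0]
    - [0.001,-0.017,0]
    - [0.002,-0.032,0.001]
    - [0.003,-0.045,0.001]
    - [0.003,-0.05,0.001]
  twist:
    - [-6.2,0,0]
    - [-6.2,0,0]
    - [-3.8,0,0]
    - [-1.4,0,0]
    - [0,0,0]

```text
clock: 12.75
tool_pos: [0.375, 0.0891, 0.1652]
eef_rot: [-3.112, 0.002, 3.131]
wrist_force: [-0.3, 0.1, -6.9]
finger_gap: 0.347
```

```bash
python3 step.py 5 .373 .065 .165 0
```

```text
t 12.85 pred [-0.04   0.194 -0.   ] seen [('scene', -0.038, (224, 1.2)), ('top', -0.047, (528, -0.7))] est [-0.033  0.099 -0.001] | tcp [0.375  0.0898 0.1652] ypr [-0.0092 -0.0015 -0.0278] F [ 0.2 -1.3 -7.6] T [ 0.13 -0.04  0.02] gap 0.347
delta [[0.0001, -0.0023, 0.0002], [0.0006, -0.0085, 0.0004], [0.0011, -0.016, 0.0006], [0.0016, -0.0223, 0.0008], [0.0017, -0.0248, 0.0009]]
twist [[-2.71, 0.09, -0.08], [-3.03, 0.09, -0.2], [-2.29, 0.08, -0.35], [-1.43, 0.08, -0.48], [-0.95, 0.08, -0.53]]
roll plan [ 0.02   0.025  0.012 -0.003 -0.011] end [-0.017  0.084 -0.001]
```

Request:
carry_out:
  delta_pos:
    - [0,-0.002,0]
    - [0.001,-0.009,0]
    - [0.001,-0.016,0.001]
    - [0.002,-0.022,0.001]
    - [0.002,-0.025,0.001]
  twist:
    - [-2.7,0,-0.1]
    - [-3.0,0,-0.2]
    - [-2.3,0,-0.3]
    - [-1.4,0,-0.5]
    - [-0.9,0,-0.5]

```text
clock: 13.48
tool_pos: [0.3727, 0.0646, 0.1648]
eef_rot: [-3.129, 0.001, 3.141]
wrist_force: [0.4, 0.7, -7.8]
finger_gap: 0.345
```

```bash
python3 step.py 5 .371 .03 .165 .02
```

```text
t 13.575 pred [-0.017  0.084 -0.001] seen [('scene', -0.021, (223, 1.2)), ('top', -0.036, (532, -0.9))] est [-0.027  0.007 -0.003] | tcp [0.3727 0.0648 0.1649] ypr [-0.0004 -0.0014 -0.0123] F [-0.5  0.6 -8.5] T [ 0.13 -0.   -0.05] gap 0.344
delta [[-0.0001, -0.0033, -0.0001], [0.0004, -0.012, 0.0], [0.001, -0.0225, 0.0001], [0.0015, -0.0313, 0.0003], [0.0017, -0.0348, 0.0003]]
twist [[-3.7, 0.08, -0.14], [-3.67, 0.09, -0.42], [-2.18, 0.09, -0.77], [-0.69, 0.07, -1.06], [0.11, 0.07, -1.17]]
roll plan [ 0.052  0.052  0.026 -0.    -0.014] end [-0.024  0.12  -0.003]
```

Request:
carry_out:
  delta_pos:
    - [0,-0.003,0]
    - [0,-0.012,0]
    - [0.001,-0.023,0]
    - [0.002,-0.031,0]
    - [0.002,-0.035,0]
  twist:
    - [-3.7,0,-0.1]
    - [-3.7,0,-0.4]
    - [-2.2,0,-0.8]
    - [-0.7,0,-1.1]
    - [0.1,0,-1.2]

```text
clock: 14.2
tool_pos: [0.3707, 0.0297, 0.1653]
eef_rot: [-3.126, 0.001, -3.121]
wrist_force: [-0.1, 0.0, -7.0]
finger_gap: 0.347
```

```bash
python3 step.py 5 .369 -.01 .165 .04
```

```text
t 14.3 pred [-0.024  0.12  -0.003] seen [('scene', -0.006, (216, 1.5)), ('top', -0.011, (532, -0.8))] est [ 0.     0.106 -0.002] | tcp [0.3707 0.0299 0.1653] ypr [ 0.021  -0.0012 -0.0146] F [ 0.3  0.2 -7.3] T [ 0.13  0.05 -0.01] gap 0.346
delta [[-0.0, -0.0039, 0.0004], [0.0007, -0.0139, 0.0005], [0.0016, -0.0259, 0.0007], [0.0023, -0.0359, 0.0008], [0.0026, -0.0399, 0.0009]]
twist [[-1.16, 0.07, -0.05], [-1.4, 0.07, -0.34], [-0.93, 0.07, -0.69], [-0.28, 0.06, -0.97], [0.04, 0.05, -1.09]]
roll plan [ 0.006  0.01   0.002 -0.01  -0.015] end [-0.007  0.068 -0.002]
```

Request:
carry_out:
  delta_pos:
    - [0,-0.004,0]
    - [0.001,-0.014,0]
    - [0.002,-0.026,0.001]
    - [0.002,-0.036,0.001]
    - [0.003,-0.04,0.001]
  twist:
    - [-1.2,0,-0.1]
    - [-1.4,0,-0.3]
    - [-0.9,0,-0.7]
    - [-0.3,0,-1.0]
    - [0,0,-1.1]

```text
clock: 14.92
tool_pos: [0.3686, -0.0109, 0.165]
eef_rot: [-3.127, 0.001, -3.102]
wrist_force: [0.3, -0.1, -7.7]
finger_gap: 0.344
```

```bash
python3 step.py 5 .367 -.055 .165 .06
```

```text
t 15.025 pred [-0.007  0.068 -0.002] seen [('scene', 0.013, (203, 1.3)), ('top', 0.005, (531, -0.8))] est [ 0.014  0.064 -0.002] | tcp [ 0.3685 -0.0104  0.1649] ypr [ 0.0396 -0.0009 -0.0146] F [ 0.2 -0.5 -8.1] T [0.06 0.02 0.03] gap 0.342
delta [[-0.0001, -0.0041, -0.0], [0.0008, -0.0153, 0.0001], [0.0019, -0.0288, 0.0003], [0.0029, -0.04, 0.0005], [0.0033, -0.0445, 0.0006]]
twist [[-1.55, 0.05, -0.14], [-1.79, 0.05, -0.42], [-1.13, 0.05, -0.77], [-0.28, 0.04, -1.05], [0.15, 0.03, -1.17]]
roll plan [ 0.012  0.017  0.005 -0.01  -0.017] end [-0.008  0.075 -0.002]
```

Request:
carry_out:
  delta_pos:
    - [0,-0.004,0]
    - [0.001,-0.015,0]
    - [0.002,-0.029,0]
    - [0.003,-0.04,0]
    - [0.003,-0.045,0.001]
  twist:
    - [-1.5,0,-0.1]
    - [-1.8,0,-0.4]
    - [-1.1,0,-0.8]
    - [-0.3,0,-1.1]
    - [0.1,0,-1.2]

```text
clock: 15.65
tool_pos: [0.3674, -0.056, 0.1646]
eef_rot: [-3.125, 0.001, -3.081]
wrist_force: [-0.3, 0.1, -6.8]
finger_gap: 0.347
```

```bash
python3 step.py 5 .364 -.1 .165 .08
```

```text
t 15.75 pred [-0.008  0.075 -0.002] seen [('scene', 0.027, (215, 1.2)), ('top', 0.017, (523, -0.8))] est [ 0.029  0.1   -0.   ] | tcp [ 0.3672 -0.0556  0.1644] ypr [ 0.0602 -0.0004 -0.0164] F [ 0.4  0.3 -7.9] T [0.1  0.05 0.  ] gap 0.351
delta [[0.0007, -0.0038, -0.0005], [0.0022, -0.015, -0.0003], [0.0039, -0.0284, -0.0001], [0.0053, -0.0396, 0.0001], [0.0059, -0.0441, 0.0001]]
twist [[-0.3, 0.02, -0.1], [-0.67, 0.02, -0.39], [-0.53, 0.01, -0.73], [-0.13, 0.01, -1.02], [0.05, 0.0, -1.13]]
roll plan [-0.011 -0.005 -0.007 -0.014 -0.017] end [ 0.001  0.044 -0.   ]
```

Request:
carry_out:
  delta_pos:
    - [0.001,-0.004,0]
    - [0.002,-0.015,0]
    - [0.004,-0.028,0]
    - [0.005,-0.04,0]
    - [0.006,-0.044,0]
  twist:
    - [-0.3,0,-0.1]
    - [-0.7,0,-0.4]
    - [-0.5,0,-0.7]
    - [-0.1,0,-1.0]
    - [0.1,0,-1.1]

```text
clock: 16.38
tool_pos: [0.3639, -0.1007, 0.1652]
eef_rot: [-3.123, 0.0, -3.063]
wrist_force: [0.9, -0.2, -7.4]
finger_gap: 0.343
```

```bash
python3 step.py 5 .362 -.145 .165 .1
```

```text
t 16.475 pred [ 0.001  0.044 -0.   ] seen [('scene', 0.023, (195, 1.3)), ('top', 0.014, (512, -0.6))] est [0.022 0.047 0.   ] | tcp [ 0.3638 -0.1002  0.1652] ypr [ 0.0787 -0.0001 -0.018 ] F [-0.3 -0.8 -8. ] T [0.1  0.   0.04] gap 0.347
delta [[0.0003, -0.0043, 0.0002], [0.0017, -0.0155, 0.0004], [0.0034, -0.0289, 0.0007], [0.0048, -0.04, 0.0009], [0.0053, -0.0445, 0.001]]
twist [[-1.59, 0.0, -0.19], [-1.88, 0.0, -0.48], [-1.26, -0.0, -0.82], [-0.43, -0.01, -1.11], [0.01, -0.02, -1.22]]
roll plan [ 0.01   0.015  0.004 -0.011 -0.018] end [-0.006  0.07   0.   ]
```

Request:
carry_out:
  delta_pos:
    - [0,-0.004,0]
    - [0.002,-0.016,0]
    - [0.003,-0.029,0.001]
    - [0.005,-0.04,0.001]
    - [0.005,-0.045,0.001]
  twist:
    - [-1.6,0,-0.2]
    - [-1.9,0,-0.5]
    - [-1.3,0,-0.8]
    - [-0.4,0,-1.1]
    - [0,0,-1.2]

```text
clock: 17.1
tool_pos: [0.3623, -0.1459, 0.1649]
eef_rot: [-3.123, -0.0, -3.042]
wrist_force: [-0.1, -0.1, -7.6]
finger_gap: 0.345
```

```bash
python3 step.py 5 .36 -.185 .165 .113
```

```text
t 17.2 pred [-0.006  0.07   0.   ] seen [('scene', -0.008, (199, 1.3)), ('top', -0.01, (510, -0.4))] est [-0.006  0.025 -0.   ] | tcp [ 0.3624 -0.1456  0.165 ] ypr [ 0.0994  0.0003 -0.0181] F [-0.5  0.5 -7.1] T [ 0.08 -0.05 -0.01] gap 0.348
delta [[0.0009, -0.0033, 0.0], [0.0024, -0.0132, 0.0002], [0.0042, -0.0251, 0.0004], [0.0057, -0.035, 0.0006], [0.0063, -0.0389, 0.0007]]
twist [[-2.98, -0.01, -0.11], [-3.12, -0.01, -0.3], [-1.96, -0.02, -0.52], [-0.7, -0.02, -0.71], [-0.02, -0.03, -0.78]]
roll plan [ 0.034  0.036  0.016 -0.006 -0.018] end [-0.017  0.103 -0.   ]
```

Request:
carry_out:
  delta_pos:
    - [0.001,-0.003,0]
    - [0.002,-0.013,0]
    - [0.004,-0.025,0]
    - [0.006,-0.035,0.001]
    - [0.006,-0.039,0.001]
  twist:
    - [-3.0,0,-0.1]
    - [-3.1,0,-0.3]
    - [-2.0,0,-0.5]
    - [-0.7,0,-0.7]
    - [0,0,-0.8]

```text
clock: 17.82
tool_pos: [0.3601, -0.1853, 0.1646]
eef_rot: [-3.123, -0.001, -3.028]
wrist_force: [0.0, 0.4, -7.4]
finger_gap: 0.343
```

```bash
python3 step.py 5 .357 -.2225 .165 .123
```

```text
t 17.925 pred [-0.017  0.103 -0.   ] seen [('scene', -0.022, (192, 1.2)), ('top', -0.021, (504, -0.4))] est [-0.017  0.045 -0.001] | tcp [ 0.3603 -0.185   0.1647] ypr [ 0.1133  0.0004 -0.0184] F [ 0.1  0.4 -8.3] T [ 0.15 -0.06  0.05] gap 0.345
delta [[0.001, -0.0037, -0.0003], [0.0028, -0.0129, -0.0001], [0.005, -0.024, 0.0001], [0.0068, -0.0332, 0.0003], [0.0075, -0.0369, 0.0003]]
twist [[-3.02, -0.02, -0.04], [-3.15, -0.02, -0.18], [-2.0, -0.02, -0.35], [-0.75, -0.03, -0.5], [-0.09, -0.03, -0.55]]
roll plan [ 0.034  0.037  0.016 -0.005 -0.017] end [-0.019  0.105 -0.001]
```

Request:
carry_out:
  delta_pos:
    - [0.001,-0.004,0]
    - [0.003,-0.013,0]
    - [0.005,-0.024,0]
    - [0.007,-0.033,0]
    - [0.008,-0.037,0]
  twist:
    - [-3.0,0,0]
    - [-3.1,0,-0.2]
    - [-2.0,0,-0.4]
    - [-0.8,0,-0.5]
    - [-0.1,0,-0.6]

```text
clock: 18.55
tool_pos: [0.3564, -0.223, 0.1654]
eef_rot: [-3.124, -0.001, -3.018]
wrist_force: [0.5, 0.7, -8.0]
finger_gap: 0.346
```

```bash
python3 step.py 5 .357 -.2225 .162 .123
```

```text
t 18.65 pred [-0.019  0.105 -0.001] seen [('scene', -0.04, (190, 1.2)), ('top', -0.044, (512, -0.0))] est [-0.04  -0.    -0.002] | tcp [ 0.3564 -0.2226  0.1654] ypr [ 0.1238  0.0006 -0.017 ] F [-0.2  1.  -8.3] T [ 0.1   0.02 -0.05] gap 0.348
delta [[-0.0006, 0.0001, 0.0007], [-0.0006, 0.0001, 0.0014], [-0.0006, 0.0001, 0.0023], [-0.0006, 0.0001, 0.0031], [-0.0006, 0.0001, 0.0034]]
twist [[-2.87, -0.04, 0.05], [-2.98, -0.04, 0.05], [-2.21, -0.04, 0.05], [-1.46, -0.04, 0.05], [-1.01, -0.04, 0.05]]
roll plan [0.033 0.035 0.022 0.009 0.001] end [-0.018  0.059 -0.002]
```

Now the stem balances in front of the mouth while I check the alignment.

Request:
carry_out:
  delta_pos:
    - [0,0,0.001]
    - [0,0,0.001]
    - [0,0,0.002]
    - [0,0,0.003]
    - [0,0,0.003]
  twist:
    - [-2.9,0,0]
    - [-3.0,0,0]
    - [-2.2,0,0]
    - [-1.5,0,0]
    - [-1.0,0,0]

```text
clock: 19.27
tool_pos: [0.3563, -0.2223, 0.1622]
eef_rot: [3.141, -0.001, -3.017]
wrist_force: [1.0, -0.1, -6.9]
finger_gap: 0.349
```

```bash
python3 step.py 5 .372 -.2206 .162 .123
```

```text
t 19.375 pred [-0.018  0.059 -0.002] seen [('scene', -0.018, (181, 1.1)), ('top', -0.027, (503, -0.0))] est [-0.021  0.023 -0.003] | tcp [ 0.3564 -0.2224  0.1623] ypr [0.1243 0.0005 0.0002] F [-0.1 -0.8 -6.8] T [-0.01 -0.05  0.02] gap 0.348
delta [[-0.0021, -0.0002, 0.0003], [-0.0058, -0.0002, 0.0003], [-0.0104, -0.0002, 0.0003], [-0.0142, -0.0002, 0.0003], [-0.0157, -0.0002, 0.0003]]
twist [[-0.64, -0.03, 0.08], [-0.6, -0.03, 0.08], [-0.38, -0.03, 0.08], [-0.19, -0.03, 0.08], [-0.09, -0.03, 0.08]]
roll plan [0.011 0.011 0.007 0.004 0.002] end [-0.006  0.02  -0.003]
```

Request:
carry_out:
  delta_pos:
    - [-0.002,0,0]
    - [-0.006,0,0]
    - [-0.01,0,0]
    - [-0.014,0,0]
    - [-0.016,0,0]
  twist:
    - [-0.6,0,0.1]
    - [-0.6,0,0.1]
    - [-0.4,0,0.1]
    - [-0.2,0,0.1]
    - [-0.1,0,0.1]

```text
clock: 20.0
tool_pos: [0.3726, -0.2203, 0.1623]
eef_rot: [3.14, -0.001, -3.019]
wrist_force: [0.3, 0.4, -7.5]
finger_gap: 0.348
```

```bash
python3 step.py 5 .42 -.2146 .162 .123
python3 - <<'E'
from h import *
im=camera("top")["image"]; cv2.imwrite("pics/t4.png",cv2.convertScaleAbs(cv2.resize(im[120:280,270:430],(640,600),interpolation=cv2.INTER_CUBIC),alpha=1.4))
E
```

```text
t 20.1 pred [-0.006  0.02  -0.003] seen [('scene', -0.013, (190, 1.3)), ('top', -0.023, (511, -0.5))] est [-0.019 -0.023 -0.004] | tcp [ 0.3724 -0.2202  0.1623] ypr [0.1229 0.0007 0.002 ] F [-0.3 -1.5 -7.3] T [0.03 0.05 0.02] gap 0.343
delta [[-0.0044, -0.0003, 0.0003], [-0.0164, -0.0003, 0.0003], [-0.031, -0.0003, 0.0003], [-0.043, -0.0002, 0.0003], [-0.0479, -0.0002, 0.0003]]
twist [[-1.33, -0.04, -0.01], [-1.24, -0.04, -0.01], [-0.74, -0.04, -0.0], [-0.3, -0.04, -0.0], [-0.05, -0.04, -0.0]]
roll plan [0.025 0.024 0.015 0.007 0.003] end [-0.009  0.032 -0.004]
```

View pics/t4.png

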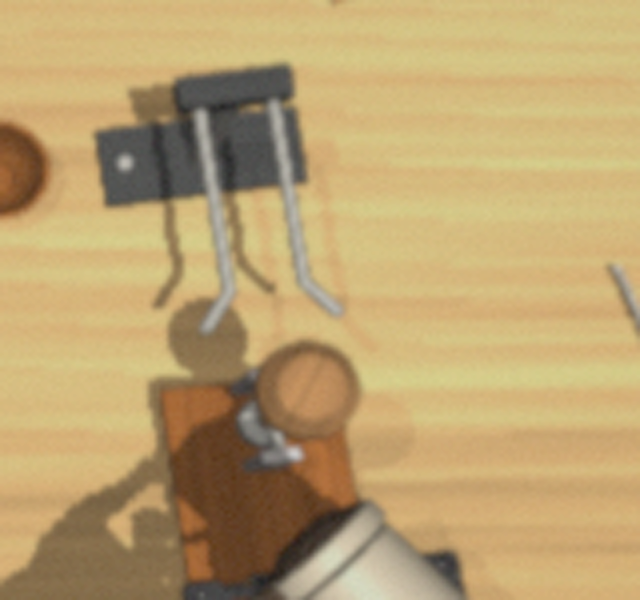

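The head at (308,388) is lined up with the mouth between the tips at (207,328) and (338,312), once parallax is allowed for. Going in.

Request:
carry_out:
  delta_pos:
    - [-0.004,0,0]
    - [-0.016,0,0]
    - [-0.031,0,0]
    - [-0.043,0,0]
    - [-0.048,0,0]
  twist:
    - [-1.5,0,0]
    - [-1.4,0,0]
    - [-0.8,0,0]
    - [-0.4,0,0]
    - [-0.1,0,0]

```text
clock: 20.78
tool_pos: [0.4209, -0.214, 0.1622]
eef_rot: [3.138, -0.001, -3.017]
wrist_force: [0.2, -0.7, -8.1]
finger_gap: 0.346
```

```bash
python3 step.py 5 .435 -.2128 .162 .123
```

```text
t 20.875 pred [-0.009  0.032 -0.004] seen [('scene', 0.01, (194, 1.1)), ('top', -0.002, (531, -0.3))] est [ 0.007  0.048 -0.004] | tcp [ 0.4204 -0.214   0.1621] ypr [0.124  0.001  0.0039] F [-1.3 -1.  -7.4] T [ 0.05  0.01 -0.02] gap 0.346
delta [[-0.001, -0.0006, 0.0001], [-0.0048, -0.0006, 0.0001], [-0.0093, -0.0006, 0.0001], [-0.0131, -0.0006, 0.0001], [-0.0146, -0.0006, 0.0001]]
twist [[1.16, -0.06, 0.06], [1.07, -0.06, 0.06], [0.62, -0.06, 0.06], [0.22, -0.06, 0.06], [-0.01, -0.06, 0.06]]
roll plan [-0.016 -0.015 -0.007  0.     0.004] end [ 0.007 -0.024 -0.004]
```

Request:
carry_out:
  delta_pos:
    - [-0.001,-0.001,0]
    - [-0.005,-0.001,0]
    - [-0.009,-0.001,0]
    - [-0.013,-0.001,0]
    - [-0.015,-0.001,0]
  twist:
    - [1.2,0,0]
    - [1.1,0,0]
    - [0.6,0,0]
    - [0.2,0,0]
    - [0,0,0]

```text
clock: 21.5
tool_pos: [0.4357, -0.2133, 0.1622]
eef_rot: [3.138, -0.001, -3.018]
wrist_force: [1.0, 0.2, -8.0]
finger_gap: 0.349
```

```bash
python3 step.py 5 .475 -.2079 .16 .123
```

```text
t 21.6 pred [ 0.007 -0.024 -0.004] seen [('scene', 0.022, (198, 1.2)), ('top', 0.013, (495, -0.3))] est [ 0.016 -0.001 -0.003] | tcp [ 0.4356 -0.2133  0.1621] ypr [0.1239 0.001  0.004 ] F [ 0.6  0.3 -7.6] T [0.11 0.01 0.02] gap 0.347
delta [[-0.0035, 0.0005, 0.0003], [-0.0136, 0.0005, 0.0008], [-0.0257, 0.0005, 0.0014], [-0.0357, 0.0005, 0.0019], [-0.0398, 0.0005, 0.0021]]
twist [[0.72, -0.06, 0.05], [0.64, -0.06, 0.05], [0.35, -0.06, 0.05], [0.11, -0.06, 0.05], [-0.02, -0.06, 0.05]]
roll plan [-0.009 -0.007 -0.002  0.002  0.004] end [ 0.006 -0.021 -0.003]
```

Request:
carry_out:
  delta_pos:
    - [-0.004,0,0]
    - [-0.014,0,0.001]
    - [-0.026,0,0.001]
    - [-0.036,0,0.002]
    - [-0.04,0,0.002]
  twist:
    - [0.8,0,0]
    - [0.7,0,0]
    - [0.4,0,0]
    - [0.1,0,0]
    - [0,0,0]

```text
clock: 22.22
tool_pos: [0.4761, -0.2082, 0.1599]
eef_rot: [3.137, -0.001, -3.017]
wrist_force: [-0.4, 1.1, -7.2]
finger_gap: 0.347
```

```bash
python3 step.py 5 .4948 -.2054 .155 .123
```

```text
t 22.325 pred [ 0.006 -0.021 -0.003] seen [('scene', 0.02, (209, 1.2)), ('top', 0.006, (487, -0.9))] est [ 0.012 -0.008 -0.003] | tcp [ 0.4757 -0.2083  0.16  ] ypr [0.1244 0.0012 0.0041] F [ 0.1  0.3 -8.1] T [0.04 0.01 0.05] gap 0.349
delta [[-0.0014, 0.0005, 0.0005], [-0.0064, 0.0005, 0.0017], [-0.0124, 0.0005, 0.0032], [-0.0173, 0.0005, 0.0044], [-0.0193, 0.0005, 0.0049]]
twist [[0.4, -0.07, 0.08], [0.36, -0.07, 0.08], [0.21, -0.07, 0.08], [0.07, -0.07, 0.08], [0.0, -0.07, 0.08]]
roll plan [-0.003 -0.002  0.001  0.003  0.004] end [ 0.004 -0.013 -0.003]
```

Request:
carry_out:
  delta_pos:
    - [-0.001,0,0.001]
    - [-0.006,0,0.002]
    - [-0.012,0,0.003]
    - [-0.017,0,0.004]
    - [-0.019,0,0.005]
  twist:
    - [0.4,0,0]
    - [0.4,0,0]
    - [0.2,0,0]
    - [0.1,0,0]
    - [0,0,0]

```text
clock: 22.95
tool_pos: [0.4949, -0.2059, 0.1549]
eef_rot: [3.137, -0.001, -3.017]
wrist_force: [1.4, -0.6, -7.9]
finger_gap: 0.35
```

```bash
python3 step.py 5 .4948 -.2054 .127 .123
```

```text
t 23.05 pred [ 0.004 -0.013 -0.003] seen [('scene', 0.022, (203, 1.1)), ('top', 0.012, (478, -0.9))] est [ 0.018  0.017 -0.003] | tcp [ 0.4946 -0.2059  0.1547] ypr [0.1246 0.0015 0.0044] F [-0.5  0.3 -7.5] T [ 0.11  0.04 -0.  ] gap 0.347
delta [[-0.0002, 0.0004, 0.0025], [-0.0002, 0.0004, 0.0095], [-0.0003, 0.0004, 0.0179], [-0.0003, 0.0003, 0.0249], [-0.0003, 0.0003, 0.0277]]
twist [[1.16, -0.09, 0.09], [1.07, -0.09, 0.09], [0.63, -0.09, 0.09], [0.24, -0.09, 0.09], [0.03, -0.09, 0.09]]
roll plan [-0.016 -0.014 -0.007  0.     0.004] end [ 0.008 -0.029 -0.003]
```

Request:
carry_out:
  delta_pos:
    - [0,0,0.003]
    - [0,0,0.009]
    - [0,0,0.018]
    - [0,0,0.025]
    - [0,0,0.028]
  twist:
    - [1.2,0,0]
    - [1.1,0,0]
    - [0.6,0,0]
    - [0.2,0,0]
    - [0,0,0]

```text
clock: 23.68
tool_pos: [0.4941, -0.2056, 0.1258]
eef_rot: [3.136, -0.003, -3.017]
wrist_force: [-1.1, 0.1, -7.6]
finger_gap: 0.346
```

```bash
python3 step.py 5 .4948 -.2054 .109 .123
python3 - <<'E'
from h import *
im=[cv2.resize(camera("top")["image"][120:240,270:390],(400,400),interpolation=3),cv2.resize(camera("scene")["image"][150:290,170:310],(400,400),interpolation=3)]
cv2.imwrite("pics/t5.png",cv2.convertScaleAbs(np.hstack(im),alpha=1.3))
E
```

```text
t 23.775 pred [ 0.008 -0.029 -0.003] seen [('scene', 0.022, (202, 1.1)), ('top', 0.008, (468, -1.0))] est [ 0.013 -0.012 -0.003] | tcp [ 0.4943 -0.2057  0.1262] ypr [0.1243 0.0022 0.0051] F [-0.1  0.3 -8.1] T [ 0.02 -0.02  0.07] gap 0.346
delta [[-0.0005, 0.0003, 0.001], [-0.0005, 0.0002, 0.0055], [-0.0006, 0.0002, 0.0109], [-0.0006, 0.0002, 0.0154], [-0.0006, 0.0002, 0.0172]]
twist [[0.51, -0.12, 0.07], [0.49, -0.12, 0.07], [0.32, -0.12, 0.07], [0.17, -0.12, 0.07], [0.09, -0.12, 0.07]]
roll plan [-0.004 -0.003 -0.001  0.002  0.003] end [ 0.004 -0.014 -0.003]
```

View pics/t5.png

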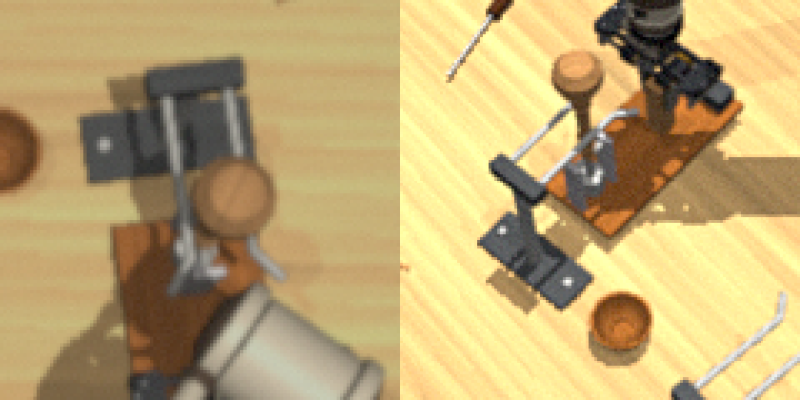

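The stem stands upright between the prongs (head at (232,196) in the top crop). Next I lower to just above the bench.

Request:
carry_out:
  delta_pos:
    - [-0.001,0,0.001]
    - [-0.001,0,0.006]
    - [-0.001,0,0.011]
    - [-0.001,0,0.015]
    - [-0.001,0,0.017]
  twist:
    - [0.6,0,0]
    - [0.6,0,0]
    - [0.4,0,0]
    - [0.2,0,0]
    - [0.1,0,0]

```text
clock: 24.5
tool_pos: [0.4955, -0.2056, 0.1094]
eef_rot: [3.139, -0.002, -3.017]
wrist_force: [0.0, 0.6, -7.2]
finger_gap: 0.348
```

```bash
python3 step.py 5 .4948 -.2054 .102 .123
```

```text
t 24.6 pred [ 0.004 -0.014 -0.003] seen [('scene', 0.014, (199, 1.1)), ('top', 0.005, (454, -0.9))] est [ 0.008 -0.005 -0.003] | tcp [ 0.4955 -0.2057  0.1096] ypr [0.1243 0.0017 0.0029] F [ 0.1 -0.8 -8.2] T [ 0.02  0.02 -0.02] gap 0.35
delta [[0.0007, 0.0004, 0.0013], [0.0007, 0.0004, 0.003], [0.0007, 0.0004, 0.0051], [0.0006, 0.0004, 0.0069], [0.0006, 0.0004, 0.0076]]
twist [[0.28, -0.1, 0.08], [0.24, -0.1, 0.08], [0.12, -0.1, 0.07], [0.03, -0.1, 0.07], [-0.02, -0.1, 0.07]]
roll plan [-0.002 -0.001  0.001  0.002  0.003] end [ 0.003 -0.009 -0.003]
```

Request:
carry_out:
  delta_pos:
    - [0.001,0,0.002]
    - [0.001,0,0.003]
    - [0.001,0,0.005]
    - [0.001,0,0.006]
    - [0.001,0,0.007]
  twist:
    - [0.2,0,0]
    - [0.2,0,0]
    - [0.1,0,0]
    - [0.1,0,0]
    - [0.1,0,0]

```text
clock: 25.22
tool_pos: [0.4945, -0.2058, 0.1025]
eef_rot: [3.141, -0.002, -3.017]
wrist_force: [0.5, 1.0, -7.3]
finger_gap: 0.346
```

Request:
carry_out:
  delta_pos:
    - [0,0,0.001]
    - [0,0,0.002]
    - [0,0,0.002]
  twist:
    - [0,0,0]
    - [0,0,0]
    - [0,0,0]

```text
clock: 25.6
tool_pos: [0.4945, -0.2058, 0.1004]
eef_rot: [3.14, -0.002, -3.017]
wrist_force: [0.2, -0.4, -7.5]
finger_gap: 0.343
```

Run:
```python
from step import *
print([look(n,.03)[:2] for n in("scene","top")])
o=arm.get_obs();print(o["clock"],np.round(o["tool_pos"],4),Rc(o).as_euler("ZYX").round(4),np.round(o["wrist_force"],2),np.round(o["torque"],3))
```

```text
[(np.float64(0.02124998003872208), (194, 0.9)), (np.float64(0.007789065256616309), (443, -0.9))]
25.7 [ 0.4945 -0.2058  0.1005] [0.1243 0.0017 0.0011] [ 0.06  0.11 -7.99] [0.06  0.022 0.007]
```

Request:
carry_out:
  delta_pos:
    - [0,0,0.0005]
    - [0,0,0.001]
  twist:
    - [0,0,0]
    - [0,0,0]

```text
clock: 25.95
tool_pos: [0.4946, -0.2058, 0.1003]
eef_rot: [3.141, -0.002, -3.017]
wrist_force: [-3.5, 2.3, 2.2]
finger_gap: 0.346
```

Request:
carry_out:
  delta_pos:
    - [0,0,0.0005]
    - [0,0,0.001]
  twist:
    - [0,0,0]
    - [0,0,0]

```text
clock: 26.2
tool_pos: [0.4946, -0.2058, 0.1003]
eef_rot: [3.14, -0.002, -3.017]
wrist_force: [-7.8, 4.4, 5.7]
finger_gap: 0.343
```

Run:
```python
from step import *
print([look(n,.03)[:2] for n in("scene","top")])
o=arm.get_obs();print(o["clock"],np.round(o["tool_pos"],4),Rc(o).as_euler("ZYX").round(4),np.round(o["wrist_force"],2),np.round(o["torque"],3))
```

```text
[(np.float64(0.03390358313149959), (204, 1.1)), (np.float64(0.02715061878049302), (451, -0.9))]
26.3 [ 0.4946 -0.2058  0.1003] [0.1247 0.0021 0.0011] [-6.47  3.01  5.41] [ 0.415  0.751 -0.049]
```

Request:
carry_out:
  delta_pos:
    - [0,0,0]
    - [0,0,0]
  twist:
    - [0,0,0]
    - [0,0,0]

```text
clock: 26.55
tool_pos: [0.4947, -0.2059, 0.1003]
eef_rot: [3.141, -0.002, -3.017]
wrist_force: [-1.8, 1.4, -3.2]
finger_gap: 0.348
```

Request:
carry_out:
  delta_pos:
    - [0,0,0]
    - [0,0,0]
    - [0,0,0]
  twist:
    - [0,0,0]
    - [0,0,0]
    - [0,0,0]
  fingers: 0.0919

```text
clock: 26.92
tool_pos: [0.4953, -0.2063, 0.1008]
eef_rot: [-3.141, -0.001, -3.017]
wrist_force: [0.1, -0.3, 0.4]
finger_gap: 0.648
```

Request:
carry_out:
  delta_pos:
    - [0,0,0]
    - [0,0,0]
    - [0,0,0]
    - [0,0,0]
    - [0,0,0]
  twist:
    - [0,0,0]
    - [0,0,0]
    - [0,0,0]
    - [0,0,0]
    - [0,0,0]

```text
clock: 27.55
tool_pos: [0.4953, -0.2063, 0.1008]
eef_rot: [-3.141, -0.0, -3.017]
wrist_force: [-0.3, -0.8, 0.9]
finger_gap: 1.0
```

Run:
```python
from step import *
print([look(n,.06)[:2] for n in("scene","top")])
c=camera("wrist"); cv2.imwrite("pics/w6.png",c["image"])
o=arm.get_obs();print(o["clock"],np.round(o["tool_pos"],4),Rc(o).as_euler("ZYX").round(4),np.round(o["wrist_force"],2),o["finger_gap"])
```

```text
[(np.float64(0.12087057450342421), (189, 1.2)), (np.float64(0.10873796698832647), (444, -0.6))]
27.7 [ 0.4953 -0.2063  0.1009] [ 0.1246  0.0004 -0.0003] [ 0.3  -0.44  0.38] 0.9993875503982064
```

View pics/w6.png

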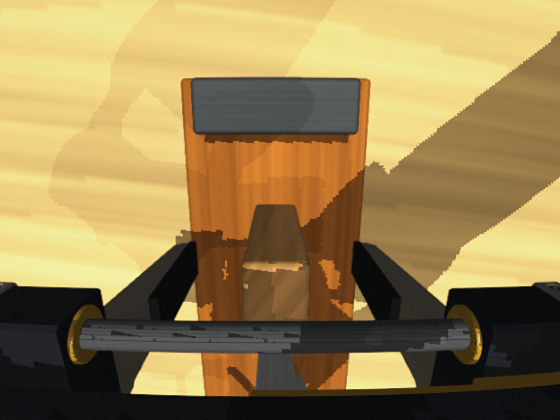

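The fingers are open and clear of the post, and the stem rests on the same-side prong. Retreating straight up, then back.

Request:
carry_out:
  delta_pos:
    - [0,0,-0.02]
    - [0,0,-0.05]
    - [0.005,0,-0.09]
    - [0.02,0,-0.13]
    - [0.05,0,-0.16]
  twist:
    - [0,0,0]
    - [0,0,0]
    - [0,0,0]
    - [0,0,0]
    - [0,0,0]

```text
clock: 28.32
tool_pos: [0.4459, -0.2127, 0.2629]
eef_rot: [-3.14, 0.001, -3.016]
wrist_force: [-0.1, 0.0, -0.7]
finger_gap: 0.998
```

Request:
carry_out:
  delta_pos:
    - [0.02,0,-0.02]
    - [0.04,0,-0.04]
    - [0.06,0,-0.06]
    - [0.07,0,-0.07]
    - [0.07,0,-0.07]
  twist:
    - [0,0,0]
    - [0,0,0]
    - [0,0,0]
    - [0,0,0]
    - [0,0,0]

```text
clock: 28.95
tool_pos: [0.3765, -0.2217, 0.3334]
eef_rot: [-3.139, 0.002, -3.017]
wrist_force: [1.0, -1.2, -0.2]
finger_gap: 0.999
```

Run:
```python
from h import *
o=arm.get_obs();print(o["clock"],np.round(o["tool_pos"],4),np.round(o["wrist_force"],2),np.abs(o["joint_velocities"]).max())
T=camera("top")["image"];S=camera("scene")["image"]
cv2.imwrite("pics/f7.png",cv2.convertScaleAbs(np.hstack([cv2.resize(T[110:290,250:430],(400,400),interpolation=3),cv2.resize(S[140:300,160:320],(400,400),interpolation=3)]),alpha=1.3))
```

```text
28.95 [ 0.3765 -0.2217  0.3334] [ 1.   -1.17 -0.24] 0.027335695489970613
```

View pics/f7.png

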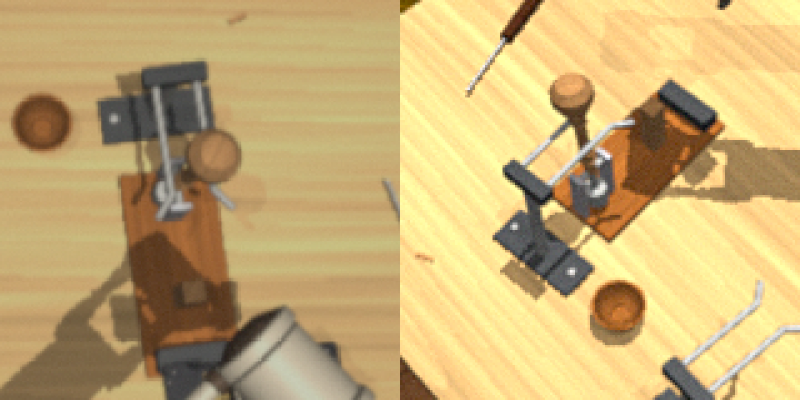

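The carrier sits flat and square in the drying fork with the stem between the prongs, and the robot is well clear.

```bash
python3 -c "
from station import arm; print(arm.close_job())"
```

```text
the job is handed in; nothing more can be done
None
```

I moved the carrier from the spray fork to the drying fork and set it flat on the bench, with the stem between the prongs. The job is handed in; it reported no verdict.

- **Grip:** I first turned the gripper half round so its camera faced away from the stem. I then gripped the post with the fingers closing along the carrier's y.
- **Carry:** I drew the carrier out of the fork and carried it across, correcting the roll from camera views about every 0.7 s. It was in the air and clear of both forks from about 10 to 20 s on the clock, well over the four seconds asked. In that time the measured lean stayed within about 0.06 rad.
- **Placing:** I set it down with the fork's measured direction (yaw 0.124 against about 0.123), roughly 1 mm from where I had worked out it should stand. I let go with the post at (0.495, -0.206), then backed the robot away.

**Last checks:**
- The wrist force was about 1 N, near its no-load reading, and the fingers were fully open.
- The stem leaned about 0.11 rad on the prong on the same side as at the start.
- The final picture shows the bowl in place. The tool shows only in part and the bottle not at all, but the arm's path stayed clear of both.
- The two cameras disagreed by about 0.01–0.02 rad on the lean throughout.
- At touchdown the carrier pressed on the bench with about 13 N for a moment; I relieved most of that before opening the fingers.
- The job took about 29 s of the 72 s allowed.

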